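# Clear the sweep, unlock the voicing clamp arm and hold it wide open

### The arm

A 7-joint arm with a two-finger parallel gripper is mounted at the origin on the work surface. World frame = base frame: x ahead of the robot, y to its left, z up, the work surface at z = 0. Lengths are in mm, angles in rad, forces in N, time in s.
With the tool pointing down it reaches from about 400 to 875 mm from the base axis. Payload 4.4 kg.
Tool frame: the origin (TCP) lies on the centre line of the jaws, within the pads' length; the fingertips stand 11 mm ahead of it and the grasp point (between the pads) lies 8 mm behind it (ctrl.tips_ahead is the distance from the TCP to the fingertips, in mm); z points along the fingers, y is the line along which they close (so a half turn about z gives the same grasp; the last joint's range is limited). The gripper opens to 85 mm and grips with 20 to 120 N. Pads are 22 mm wide; open, the fingers measure 114 mm over their backs; the gripper's body (76 mm by 85 mm) begins 54 mm behind the grasp point. The pads swing forward as they close: fully open they stand 13 mm farther back than shut.
Start: joints at [-1.271, 0.628, 0.038, 1.517, -0.027, 0.996, -0.02], TCP at [232.48, 607.018, 242.313] pointing down, gripper open.
Joint ranges: [-3.06, 3.06], [-0.37, 2.12], [-1.25, 1.32], [0.18, 2.47], [-1.1, 4.24], [0.23, 1.98], [-2.94, 2.94]. Speed limits (rad/s): [2.57, 2.57, 3.14, 3.14, 3.14, 3.14, 3.14].

### API

Orientations are given as [roll, pitch, yaw] about the fixed x, y, z axes, in that order (R = Rz(yaw) Ry(pitch) Rx(roll)).
In Python, from cell import ctrl, eyes, job gives the robot as it stands. The module is installed in compiled form; this text tells all that it offers.
- The arm moves only by the tool carry_out, never from a script. Its argument "moves" is a list of rows, each an object of numbers: "tx", "ty", "tz": the shift along the tool's x, y, z as a fraction of full scale; "twist": the turn about the tool's z as a fraction of full scale; "fingers": the opening, from 0 (shut) to 1 (fully open). In form: [{"tx": .., "ty": .., "tz": .., "twist": .., "fingers": ..}, ...]. A call has 1 to 12 rows; each row shifts and turns the commanded pose from where the row before left it, along the tool's axes as they then stand; what a row does not reach is not made up. Full scale, the value 1, is 0.3 m for a shift and pi rad for a turn. A row lasts 1/8 s, in which the tool goes at most 62.5 mm and 10.7 degrees, less where a joint would pass 70% of its speed; a pose out of reach is approached as far as the arm can. A call with a number of a shift or a turn outside -1 to 1 is refused whole. A call with a gripper value outside its range is refused whole. The fingers move at their own pace and stop on an object; the grip force is fixed at half the most. Time passes only in rows, so rows that do not move let the fingers close. It gives the time, the measured TCP pose, the force, the opening and the grip force at its end, in the units of the state.
- ctrl.read_state(): the state, without advancing time (a new reading comes with each control period).
- eyes.get_image(name): name is "scene" or "side" or "wrist"; returns a dict with "color" (400x640x3 uint8, blue, green, red), "fovy" (degrees; the focal length in pixels is half the picture's height over the tangent of half this angle, whatever the lens; pixels are square), "cx", "cy" (the principal point, pixels), "k1" (the pictures are not rectified: a ray, as slopes to the right and down, at radius r is drawn at 1 + k1 r^2 times it, then the intrinsics apply), "world_from_camera" (4x4, takes a point from camera to world coordinates). Camera axes: x right, y up, looking along -z (the intrinsics and any distortion apply to the point x, -y, -z); pixel columns grow to the right and rows downward; lengths in mm; the calibration is good to about 2 mm. A picture is of the moment at which its call begins. There is no depth.
- job.finish_job(): hands the job in; it is judged then, once.
The state is a dict: "clock": time; "qpos": joint angles; "qd": joint speeds; "tau": joint torques, N m; "eef_pos": TCP position; "tool_rot": TCP orientation; "force": force on the tool from outside, world axes, zero at the start; "torque": the same for the moment, N m; "width": finger opening in mm; "gripper_force": force on a finger pad.
Only numpy, scipy, OpenCV 4.12 (cv2) and the standard library are available. Lean on these libraries where they do the work, as an engineer would, in place of code of your own. Each camera call takes 0.05 s, during which the arm holds its last target. There are 200 camera calls.

### The job

The voicer needs both hands in the nest, so open the clamp arm and hold it for them: first lift the blue whistle that stands in the arm's path and set it down upright, wholly on the round cork rest, and let go of it. Next squeeze the safety button fully into the lock head that stands beside the arm, so that it stays in, then take the handle, squeeze its lever fully against it before the arm moves, and with the lever kept squeezed swing the arm past its half-open click to the wide-open stop. Finish there still gripping the handle with the lever squeezed, since a spring pulls the arm shut, and with the whistle still standing and the white fipple, the brass ring and the steel punch left where they are.

Things in the scene. Friction and masses are not known exactly. Their poses are not given: they have to be found in the camera images.
- fixture: Steel clamp fixture, fixed on the granite plate (top face 80 mm above the bench). Origin on the pivot post's axis at the granite face, z up; +x runs along the swing arm as it is when shut; the arm opens counter-clockwise seen from above, towards +y. Base plate 12 mm thick, x -60 to 165, y -122 to 49 mm; nest block 34 mm square, 32 mm high at x 70; pivot post and hub 116 mm high.
- lock_button (a point): Middle of the outer face of the mushroom-shaped lock button, 19 mm across, 144 mm above the granite, on the lock head's +y side (fixture axes), towards the arm. Out, it stands 14 mm proud of the head (52 mm over button and head); squeezed along fixture -y against the head's opposite face it goes in 8 mm (44 mm over all). Needs about 4 N.
- lock (a joint): Travel of the lock button in m: 0 out (its stop pin stands before the pawl, so the lever cannot be squeezed), 0.008 fully in (lever free). It stays where it is left.
- handle (a point): Point on the centre line of the swing arm's black handle, 222 mm from the pivot axis, 92 mm above the granite; moves with the arm. The handle bar is 16 mm wide and 20 mm high, from 184 to 264 mm from the pivot. Axes of the arm: x outwards along it, z up; it opens towards +y.
- lever (a joint): Steel squeeze lever, 7 mm thick, 18 mm high, level with the handle on its -y side, hinged 120 mm from the pivot. 0 rad released (handle and lever together about 40 mm wide at the handle point, 45 mm at the tip), 0.15 fully squeezed (parallel, 25 mm together: +8 to -17 mm across the handle). Needs 5 to 8 N at the handle point; springs back when let go.
- swing_arm (a joint): Angle of the arm in rad: 0 shut, about 0.5 in the half-open click (a sprung roller, felt between 0.1 and 0.9), 1.2 the wide-open stop. A spring pulls it shut with 0.1 N m when shut, 0.5 N m wide open; passing the click takes about 1 N m (5 N at the handle). Arm bar 16 mm wide, 82 to 102 mm above the granite.
- clamp_foot (a point): Underside of the polished clamp foot under the swing arm, 70 mm from the pivot, 59 mm above the granite, 5 mm clear of the fipple below it; moves with the arm. The clamp head's screw, 22 mm across, reaches 134 mm above the granite there.
- whistle: Blue anodised aluminium whistle tube, 26 mm diameter, 110 mm tall, about 70 g, standing upright on the granite in the arm's path. Origin at the centre of its foot, z up along the tube.
- rest: Round cork rest, 80 mm diameter, 10 mm thick, fixed on the granite outside the arm's path. Origin at the centre of its underside (its top is 10 mm above that).
- fipple: White nylon fipple plug, 18 mm diameter, 28 mm tall, standing 6 mm deep in the nest under the clamp foot. Origin at the centre of its foot. Leave alone.
- ring: Brass sizing ring, 44 mm outside, 21 mm bore, 12 mm high, lying on the granite. Origin at the centre of its underside. Leave alone.
- punch: Round steel punch, 12 mm diameter, 115 mm long, standing tip down in a small wooden block (50 x 60 x 30 mm); its top is 127 mm above the granite. Origin at its tip. Leave alone.
- lock_head (a point): Centre of the fixed lock head on a tower beside the shut arm, at x 146, y -96 mm of the fixture, 142 mm above the granite: a steel block 32 mm (fixture x) by 38 mm (fixture y) by 32 mm high, top at 158 mm. Both its y faces are free from above, higher than the arm.
- keeper (a point): Top of the fixed keeper pin, radius 5 mm, 108 mm above the granite, beside the shut arm on its -y side. With the lever released its hooked pawl, a leg 8 mm thick and 12 mm high running from the lever's root 138 mm from the pivot out to 94 mm beside the arm, catches behind this pin and keeps the arm shut; a full squeeze frees it.
Things that resemble listed ones, but are neither listed nor needed, are in the scene too. What is shaped like the whistle but green is not meant.

How it is judged (in metres and radians):
On the way, in this order (a step that is already met when the one before it is completed fails the run):
1. the whistle is lowered upright onto the cork rest while still held (horizontal distance between whistle and rest below 0.027 m and z of whistle in the frame of rest below 0.018 m and angle between whistle's own z axis and vertical below 0.15 rad and contact force between the fingers and whistle above 0.5 N), for 0.02 s.
2. the whistle stands on the rest, let go (horizontal distance between whistle and rest below 0.027 m and z of whistle in the frame of rest below 0.013 m and angle between whistle's own z axis and vertical below 0.05 rad and contact force between the fingers and whistle below 0.05 N and linear speed of whistle below 0.02 m/s), for 0.2 s.
3. the lock button is pushed in with the arm still shut (value of joint lock above 0.0065 m and value of joint swing_arm below 0.08 rad), for 0.1 s.
4. the lever is squeezed against the handle with the arm still shut (value of joint lever above 0.12 rad and value of joint swing_arm below 0.08 rad), for 0.05 s.
5. the arm is past its half-open click, the lever squeezed (value of joint swing_arm above 0.9 rad and value of joint lever above 0.11 rad), for 0.1 s.
At the end, for the whole second after the job is handed in: Arm held at 1.1 rad or more (stop 1.2) in the gripper, lever squeezed 0.11 rad or more, gripped with 3 N or more; lock in 6.5 mm or more; whistle upright within 3 degrees, its centre within 27 mm of the rest's; fipple moved under 8 mm, ring and punch under 10 mm (value of joint swing_arm above 1.1 rad and value of joint lever above 0.11 rad and contact force between the fingers and fixture above 3 N and value of joint lock above 0.0065 m and horizontal distance between whistle and rest below 0.027 m and z of whistle in the frame of rest below 0.013 m and angle between whistle's own z axis and vertical below 0.05 rad and distance of fipple from where it was at the start of the episode below 0.008 m and distance of each of ring, punch from where it was at the start of the episode below 0.01 m); the arm keeps its last pose, push and grip.
It fails at once if the whistle is tipped (angle between whistle's own z axis and vertical above 0.35 rad).
It fails at once if the fipple is disturbed (distance of fipple from where it was at the start of the episode above 0.008 m).
It fails at once if the ring is disturbed (distance of ring from where it was at the start of the episode above 0.01 m).
It fails at once if the punch is disturbed (distance of punch from where it was at the start of the episode above 0.01 m).
It also fails if it takes over 72 s, if anything falls off the work surface, if the arm or the gripper's body presses on something with over 40 N, if the wrist force passes 120 N, or if a joint passes its speed limit or range.

## Working session

There is one attempt and no reset: what is moved stays moved. The work goes in short steps, Python scripts to look and compute and a tool call to move; the robot and the scene stay as the last step left them, time stands still between calls to the robot, and variables do not carry over. Pictures are saved under pics/ and viewed, at most 10 in all, crops included, and the job is handed in when it is done.

Besides the shell and the picture viewer there is one more tool, called after ">>>" by a JSON object that holds its "api" and its "payload", one argument or row to a line. carry_out: Moves the arm, as the interface text tells. Its arguments: {"type":"object","properties":{"moves":{"type":"array","items":{"type":"object","properties":{"tx":{"type":"number","minimum":-1,"maximum":1},"ty":{"type":"number","minimum":-1,"maximum":1},"tz":{"type":"number","minimum":-1,"maximum":1},"twist":{"type":"number","minimum":-1,"maximum":1},"fingers":{"type":"number"}}}}},"required":["moves"]}

```bash
mkdir -p pics
cat > h.py <<'E'
import numpy as np, cv2
from cell import ctrl, eyes, job
def K(d):
    f=200/np.tan(np.radians(d["fovy"])/2); return f
def proj(d,P):
    T=np.linalg.inv(d["world_from_camera"]); p=T[:3,:3]@np.asarray(P,float)+T[:3,3]
    s=np.array([p[0]/-p[2],-p[1]/-p[2]]); s=s*(1+d["k1"]*(s@s)); return K(d)*s+[d["cx"],d["cy"]]
def ray(d,uv):
    f=K(d); M=np.array([[f,0,d["cx"]],[0,f,d["cy"]],[0,0,1.]])
    s=cv2.undistortPoints(np.array([[uv]],float),M,np.array([d["k1"],0,0,0.]))[0,0]
    W=np.array(d["world_from_camera"]); v=W[:3,:3]@np.array([s[0],-s[1],-1]); return W[:3,3],v/np.linalg.norm(v)
def onz(d,uv,z):
    o,v=ray(d,uv); return o+v*(z-o[2])/v[2]
def tri(d1,a,d2,b):
    o,v=ray(d1,a);p,w=ray(d2,b); t=np.linalg.lstsq(np.c_[v,-w],p-o,rcond=None)[0]
    A=o+v*t[0];B=p+w*t[1]; return (A+B)/2,np.linalg.norm(A-B)
E
python3 - <<'E'
from h import *
import pickle
D={}
for n in("scene","side","wrist"):
    d=D[n]=eyes.get_image(n); cv2.imwrite(f"pics/{n}0.png",d["color"])
    W=np.array(d["world_from_camera"]);print(n,d["fovy"],d["k1"],W.round(2).tolist())
pickle.dump(D,open("d0.pkl","wb"))
print(ctrl.read_state())
E
```

```text
scene 53.276219852633346 -0.06351128628471177 [[-0.42, -0.67, 0.61, 1008.52], [0.91, -0.33, 0.27, 252.87], [0.02, 0.67, 0.74, 806.2], [0.0, 0.0, 0.0, 1.0]]
side 57.09704858754567 -0.06977683721086925 [[0.83, 0.3, -0.47, 43.84], [-0.56, 0.44, -0.7, -677.56], [-0.0, 0.84, 0.54, 686.2], [0.0, 0.0, 0.0, 1.0]]
wrist 64.79725337541404 0.0173737635828382 [[0.36, -0.88, -0.3, 155.98], [0.93, 0.34, 0.12, 635.14], [-0.0, -0.32, 0.95, 373.77], [0.0, 0.0, 0.0, 1.0]]
{'clock': 0.15, 'qpos': array([-1.27079489,  0.62911243,  0.03842285,  1.51813166, -0.02700041,
        0.99630364, -0.01999025]), 'qd': array([-0.00038682, -0.00334177, -0.0012819 , -0.00104214, -0.00065155,
       -0.00125002, -0.00106125]), 'tau': array([ 1.91475454e-03, -5.63799906e+01,  1.22789249e+00, -1.93650877e+01,
        1.11583405e-02,  7.37608527e-03, -1.82342171e-05]), 'eef_pos': array([232.29590341, 606.58632544, 241.61574353]), 'tool_rot': array([-3.14015429e+00, -9.88566565e-06,  2.77582155e+00]), 'force': array([ 0.03082992, -0.27096213, -0.15900955]), 'torque': array([ 0.02227836, -0.00856711,  0.00903393]), 'gripper_force': 0.0, 'width': 85.31488888573348}
```

View pics/scene0.png

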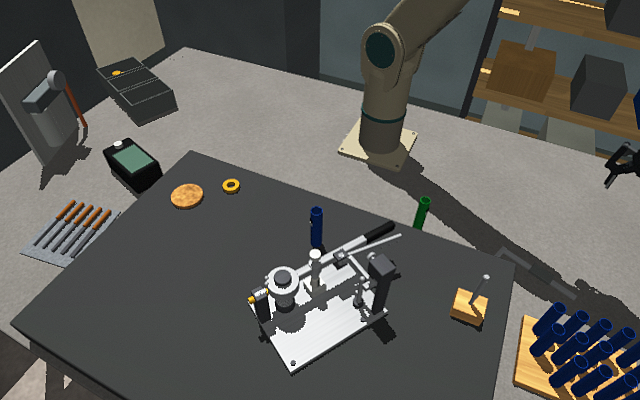

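View pics/side0.png

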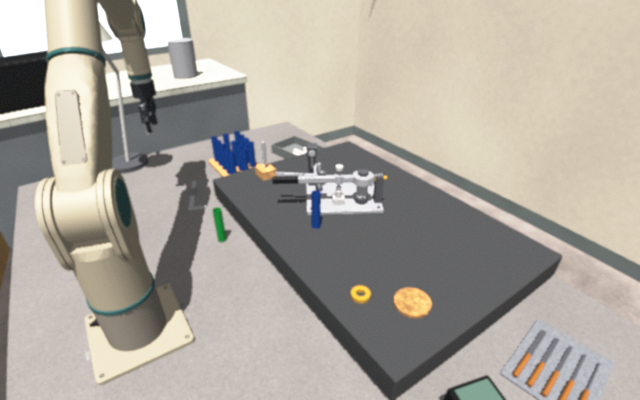

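The scene view shows the blue whistle at (316,226), rest at (187,196), ring at (231,186) and hub at (283,280). The handle is at (380,232), the lock head at (383,265) and the punch block at (470,305). In the side view the whistle is at (316,209), rest at (413,302) and lock head at (312,155). Next I'll zoom on the fixture and measure by colour.

Run:
```python
from h import *
import pickle
D=pickle.load(open("d0.pkl","rb"))
cv2.imwrite("pics/sc.png",cv2.resize(D["scene"]["color"][210:385,240:420],None,fx=3.4,fy=3.4,interpolation=cv2.INTER_CUBIC))
cv2.imwrite("pics/si.png",cv2.resize(D["side"]["color"][140:230,265:400],None,fx=5.5,fy=5.5,interpolation=cv2.INTER_CUBIC))
def blobs(n,lo,hi,amin=40):
    hsv=cv2.cvtColor(D[n]["color"],cv2.COLOR_BGR2HSV);m=cv2.inRange(hsv,lo,hi)
    k,l,s,c=cv2.connectedComponentsWithStats(m)
    return [(s[i].tolist(),c[i].round(1).tolist(),cv2.minAreaRect(np.argwhere(l==i)[:,::-1].astype(np.float32))) for i in range(1,k) if s[i,4]>amin]
for n in("scene","side"):
    print(n,"blue");[print(b) for b in blobs(n,(105,120,40),(125,255,255),100)]
    print("orange");[print(b[:2], onz(D[n],b[1],90).round(1)) for b in blobs(n,(8,90,120),(30,255,255),100)]
```

```text
scene blue
([633, 89, 7, 40, 162], [637.2, 107.2], ((636.0, 108.5), (39.0, 6.0), 90.0))
([310, 206, 13, 41, 418], [316.3, 225.8], ((316.0, 226.0), (40.0, 12.0), 90.0))
([530, 302, 60, 55, 1519], [555.7, 327.7], ((553.6598510742188, 326.7088623046875), (35.53207778930664, 68.50505828857422), 48.990909576416016))
([551, 318, 62, 47, 1005], [581.4, 341.1], ((581.0785522460938, 340.832763671875), (18.919801712036133, 69.9784927368164), 51.709835052490234))
([549, 326, 88, 62, 1418], [591.6, 356.8], ((591.7138061523438, 356.0655212402344), (18.16100311279297, 98.97562408447266), 58.671302795410156))
([616, 341, 24, 27, 357], [629.1, 355.9], ((630.4194946289062, 355.4563293457031), (14.500405311584473, 30.63927459716797), 55.00798034667969))
([571, 364, 42, 33, 635], [591.5, 380.3], ((591.6107788085938, 380.3724670410156), (15.565407752990723, 44.811988830566406), 55.00798034667969))
([593, 365, 47, 35, 693], [619.5, 385.7], ((619.8846435546875, 387.0768737792969), (16.641006469726562, 56.30207443237305), 56.3099365234375))
orange
([499, 7, 21, 9, 101], [509.4, 10.9]) [-1147.8   256.9    9
[... 499 characters left out ...]
((234.00003051757812, 152.00001525878906), (39.775840759277344, 39.290767669677734), 75.96376037597656))
([312, 190, 9, 39, 282], [315.6, 209.8], ((316.0, 209.0), (38.0, 8.0), 90.0))
orange
([209, 159, 20, 18, 141], [218.2, 167.8]) [402.3 499.4  90. ]
([255, 163, 21, 17, 250], [265.0, 171.3]) [529.3 378.9  90. ]
([350, 285, 21, 19, 311], [360.2, 293.7]) [ 437.  -256.6   90. ]
([393, 287, 39, 31, 945], [412.2, 302.0]) [ 513.4 -338.4   90. ]
([513, 353, 18, 24, 160], [521.3, 364.6]) [ 567.  -562.5   90. ]
([527, 362, 18, 25, 167], [535.4, 373.8]) [ 570.8 -588.7   90. ]
([542, 371, 17, 25, 172], [550.1, 383.2]) [ 574.9 -615.    90. ]
([559, 380, 15, 20, 136], [566.6, 390.1]) [ 586. -640.   90.]
```

View pics/sc.png

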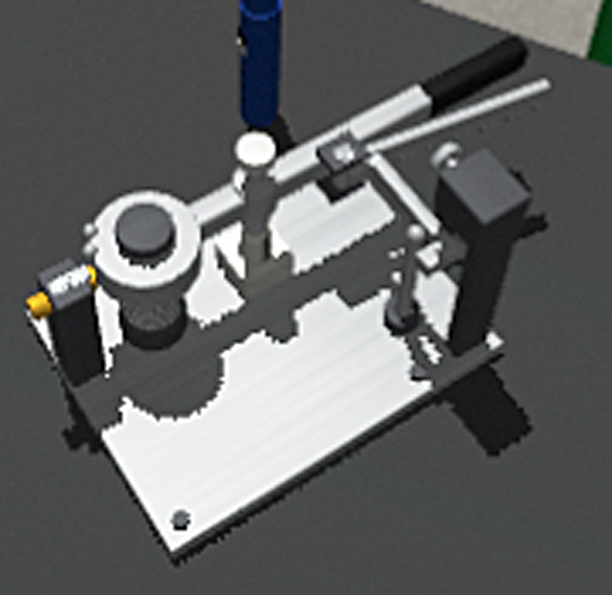

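View pics/si.png

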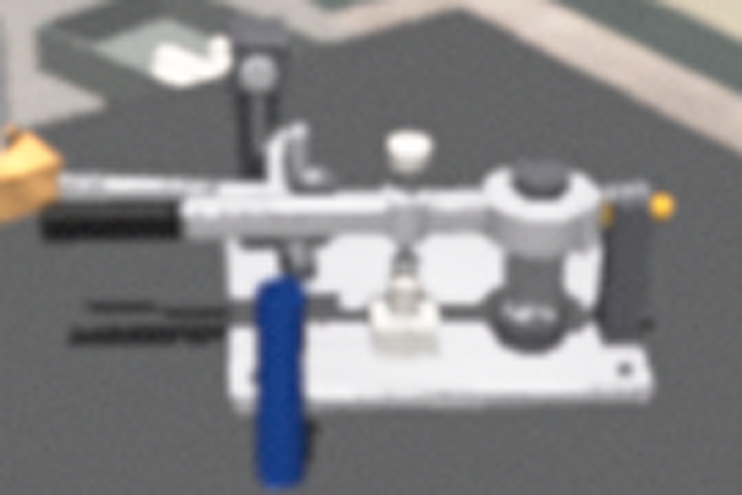

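The scene crop shows the hub cap at (147,229), screw top at (256,150), button at (447,157), handle end at (520,48) and base corners at (172,552), (500,345) and (30,312). The side crop shows the hub cap at (541,180), screw top at (409,147), button at (258,72) and base corners at (650,378) and (235,395).

Run:
```python
from h import *
import pickle
D=pickle.load(open("d0.pkl","rb"));S,I=D["scene"],D["side"]
a=lambda x,y:((x+.5)/3.4-.5+240,(y+.5)/3.4-.5+210)
b=lambda x,y:((x+.5)/5.5-.5+265,(y+.5)/5.5-.5+140)
for n,p,q,z in(("hub",(147,222),(541,172),196),("screw",(256,145),(409,140),214),("button",(445,157),(258,72),224)):
    P,e=tri(S,a(*p),I,b(*q)); print(n,P.round(1),round(e,1),onz(S,a(*p),z).round(1),onz(I,b(*q),z).round(1))
src=[];dst=[]
def add(d,uv,z,f,n):
    w=onz(d,uv,z)[:2]; src.append(f);dst.append(w);print(n,w.round(1))
add(S,a(172,552),92,(-60,-122),"c1");add(S,a(500,343),92,(165,-122),"c2");add(S,a(30,310),92,(-60,49),"c3")
add(I,b(650,378),92,(-60,49),"c3s");add(I,b(233,397),92,(165,49),"c4s")
P,e=tri(S,a(256,145),I,b(409,140));src.append((70,0));dst.append(P[:2])
P,e=tri(S,a(147,222),I,b(541,172));src.append((0,0));dst.append(P[:2])
P,e=tri(S,a(445,157),I,b(258,72));src.append((146,-63));dst.append(P[:2])
add(S,a(520,46),182,(264,0),"hend");add(I,b(45,205),182,(264,0),"hends")
src=np.array(src,float);dst=np.array(dst)
def fit(w):
    s=src[w];t=dst[w];ms,mt=s.mean(0),t.mean(0);U,_,V=np.linalg.svd((s-ms).T@(t-mt));R=V.T@U.T
    return R,mt-R@ms
w=np.arange(len(src))
for _ in range(2):
    R,t=fit(w);r=np.linalg.norm(dst-(src@R.T+t),axis=1);print("yaw",np.arctan2(R[1,0],R[0,0]),"o",t,r.round(1));w=np.where(r<7)[0]
# whistle
for n,d,u in(("S",S,316.2),("I",I,316)):
    lo=246.8 if n=="S" else 228.8; hi=206 if n=="S" else 190
    C=np.array(d["world_from_camera"])[:3,3]
    for v,z,s in((lo,80,1),(hi,190,-1)):
        p=onz(d,(u,v),z);k=(p-C)[:2];k/=np.linalg.norm(k);print("whistle",n,z,(p[:2]+s*13*k).round(1))
```

```text
hub [677.1  33.7 196.7] 1.3 [676.2  33.9 196. ] [678.3  34.1 196. ]
screw [618.8  70.5 216.2] 0.6 [617.6  69.7 214. ] [621.3  74.3 214. ]
button [588.5 166.5 225.9] 1.5 [587.9 165.8 224. ] [590.6 170.9 224. ]
c1 [793.4 106.1]
c2 [603.7 221.7]
c3 [703.6 -36.1]
c3s [707.3 -32.2]
c4s [512.4  77.9]
hend [460.2 172. ]
hends [457.1 171.9]
yaw 2.591263817800166 o [680.02597538  34.8093853 ] [2.1 3.4 3.  6.3 2.  1.8 3.2 1.7 5.2 2.3]
yaw 2.591263817800166 o [680.02597538  34.8093853 ] [2.1 3.4 3.  6.3 2.  1.8 3.2 1.7 5.2 2.3]
whistle S 80 [502.2  18.7]
whistle S 190 [504.3  18.2]
whistle I 80 [504.1  18.4]
whistle I 190 [504.  17.]
```

```bash
cat >> h.py <<'E'
from scipy.spatial.transform import Rotation as Ro
FY=2.591; FO=np.array([679.5,34.8])
def fx(x,y):
    c,s=np.cos(FY),np.sin(FY); return FO+[c*x-s*y,s*x+c*y]
def delta(x,y,z,yaw=None,frm=None):
    s=ctrl.read_state(); R=Ro.from_euler("xyz",s["tool_rot"]).as_matrix()
    d=R.T@(np.array([x,y,z])-(s["eef_pos"] if frm is None else frm)); tw=0 if yaw is None else -((yaw-s["tool_rot"][2]+np.pi)%(2*np.pi)-np.pi)
    print("t",s["clock"],"pos",s["eef_pos"].round(1),"rot",s["tool_rot"].round(3),"F",s["force"].round(1),"w",round(s["width"],1),"g",round(s["gripper_force"],1))
    print("mm",d.round(1),"units",(d/300).round(4),"twist",round(tw/np.pi,4))
E
python3 -c "
from h import *
delta(503.5,18.2,300);delta(503.5,18.2,152)
print(fx(222,-12),fx(146,-93))"
```

```text
t 0.15 pos [232.3 606.6 241.6] rot [-3.14  -0.     2.776] F [ 0.  -0.3 -0.2] w 85.3 g 0.0
mm [-463.7 -452.5  -57.7] units [-1.5457 -1.5085 -0.1925] twist 0.0
t 0.15 pos [232.3 606.6 241.6] rot [-3.14  -0.     2.776] F [ 0.  -0.3 -0.2] w 85.3 g 0.0
mm [-463.7 -452.3   90.3] units [-1.5457 -1.5078  0.3009] twist 0.0
[496.58666749 161.17528552] [603.73356058 190.44204656]
```

>>> {"api": "carry_out", "payload": {
  "moves": [
    {"tx": 0, "ty": 0, "tz": -0.19, "twist": 0, "fingers": 1},
    {"tx": -0.14, "ty": -0.137, "tz": 0, "twist": 0, "fingers": 1},
    {"tx": -0.14, "ty": -0.137, "tz": 0, "twist": 0, "fingers": 1},
    {"tx": -0.14, "ty": -0.137, "tz": 0, "twist": 0, "fingers": 1},
    {"tx": -0.14, "ty": -0.137, "tz": 0, "twist": 0, "fingers": 1},
    {"tx": -0.14, "ty": -0.137, "tz": 0, "twist": 0, "fingers": 1},
    {"tx": -0.14, "ty": -0.137, "tz": 0, "twist": 0, "fingers": 1},
    {"tx": -0.14, "ty": -0.137, "tz": 0, "twist": 0, "fingers": 1},
    {"tx": -0.14, "ty": -0.137, "tz": 0, "twist": 0, "fingers": 1},
    {"tx": -0.14, "ty": -0.137, "tz": 0, "twist": 0, "fingers": 1},
    {"tx": -0.14, "ty": -0.137, "tz": 0, "twist": 0, "fingers": 1},
    {"tx": 0, "ty": 0, "tz": 0, "twist": 0, "fingers": 1}
  ]
}}

```text
clock: 1.65
eef_pos: [479.1, 67.5, 299.3]
tool_rot: [-3.14, 0.002, 2.766]
force: [-0.4, 1.3, -0.2]
width: 85.3
gripper_force: 0.0
```

```bash
python3 -c "
from h import *
d=eyes.get_image('wrist');cv2.imwrite('pics/w1.png',d['color'])
delta(503.5,18.2,152)
for p in [(503.5,18.2,190),(503.5,18.2,80)]: print(proj(d,p))"
```

```text
t 1.7 pos [478.   70.7 299.1] rot [-3.141 -0.     2.77 ] F [-0.3  1.1 -0.5] w 85.7 g 0.0
mm [-42.8 -39.6 147.1] units [-0.1426 -0.132   0.4905] twist 0.0
[280.30230558 241.74821989]
[292.33060451 199.18140911]
```

>>> {"api": "carry_out", "payload": {
  "moves": [
    {"tx": -0.143, "ty": -0.132, "tz": 0.1, "twist": 0, "fingers": 1},
    {"tx": 0, "ty": 0, "tz": 0, "twist": 0, "fingers": 1},
    {"tx": 0, "ty": 0, "tz": 0, "twist": 0, "fingers": 1}
  ]
}}

```text
clock: 2.08
eef_pos: [501.8, 24.7, 270.4]
tool_rot: [3.141, -0.002, 2.777]
force: [-0.2, 0.1, 0.5]
width: 85.5
gripper_force: 0.0
```

```bash
python3 -c "
from h import *
d=eyes.get_image('wrist');cv2.imwrite('pics/w2.png',d['color'])
delta(503.5,18.2,152)
for p in [(503.5,18.2,190),(503.5,18.2,80)]: print(proj(d,p))
m=cv2.inRange(cv2.cvtColor(d['color'],cv2.COLOR_BGR2HSV),(105,120,40),(125,255,255))
k,l,s,c=cv2.connectedComponentsWithStats(m);print(s[1:][s[1:,4]>200])"
```

```text
t 2.125 pos [501.9  25.1 270.8] rot [ 3.141e+00 -1.000e-03  2.778e+00] F [-0.8 -0.1  0.5] w 85.5 g 0.0
mm [ -4.   -6.  118.8] units [-0.0135 -0.02    0.396 ] twist 0.0
[316.06243929 214.60645297]
[318.07054762 175.86513889]
[[ 298  168   35   65 1713]]
```

View pics/w2.png

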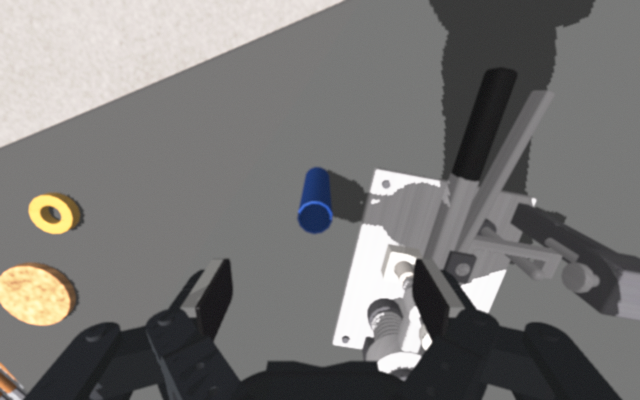

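The wrist view shows the whistle top centred at about (316,216), which matches the projected (316,214.6). The jaws are centred and clear of the arm.

>>> {"api": "carry_out", "payload": {
  "moves": [
    {"tx": -0.0135, "ty": -0.02, "tz": 0, "twist": 0, "fingers": 1},
    {"tz": 0.13, "fingers": 1},
    {"tz": 0.13, "fingers": 1},
    {"tz": 0.13, "fingers": 1},
    {"tz": 0.0, "fingers": 1},
    {"tz": 0.0, "fingers": 0},
    {"tz": 0.0, "fingers": 0},
    {"tz": 0.0, "fingers": 0},
    {"tz": 0.0, "fingers": 0},
    {"tz": 0.0, "fingers": 0},
    {"tz": 0.0, "fingers": 0},
    {"tz": 0.0, "fingers": 0}
  ]
}}

```text
validation failed for argument at $.mo...
```

```bash
python3 -c "
from h import *
delta(514.5,-337.3,212)"
```

```text
t 2.125 pos [501.9  25.1 270.8] rot [ 3.141e+00 -1.000e-03  2.778e+00] F [-0.8 -0.1  0.5] w 85.5 g 0.0
mm [-140.6 -334.3   58.4] units [-0.4687 -1.1144  0.1946] twist 0.0
```

All keys are needed in each row.

>>> {"api": "carry_out", "payload": {
  "moves": [
    {"tx": -0.0135, "ty": -0.02, "tz": 0, "twist": 0, "fingers": 1},
    {"tx": 0, "ty": 0, "tz": 0.13, "twist": 0, "fingers": 1},
    {"tx": 0, "ty": 0, "tz": 0.13, "twist": 0, "fingers": 1},
    {"tx": 0, "ty": 0, "tz": 0.13, "twist": 0, "fingers": 1},
    {"tx": 0, "ty": 0, "tz": 0, "twist": 0, "fingers": 1},
    {"tx": 0, "ty": 0, "tz": 0, "twist": 0, "fingers": 0},
    {"tx": 0, "ty": 0, "tz": 0, "twist": 0, "fingers": 0},
    {"tx": 0, "ty": 0, "tz": 0, "twist": 0, "fingers": 0},
    {"tx": 0, "ty": 0, "tz": 0, "twist": 0, "fingers": 0},
    {"tx": 0, "ty": 0, "tz": 0, "twist": 0, "fingers": 0},
    {"tx": 0, "ty": 0, "tz": 0, "twist": 0, "fingers": 0},
    {"tx": 0, "ty": 0, "tz": 0, "twist": 0, "fingers": 0}
  ]
}}

```text
clock: 3.62
eef_pos: [504.7, 16.2, 154.8]
tool_rot: [3.141, 0.002, 2.776]
force: [-0.6, 0.2, 5.7]
width: 25.0
gripper_force: 58.3
```

```bash
python3 -c "
from h import *
delta(514.5,-337.3,212)"
```

```text
t 3.625 pos [504.7  16.2 154.8] rot [3.141e+00 2.000e-03 2.776e+00] F [-0.6  0.2  5.7] w 25.0 g 58.3
mm [-135.7 -326.6  -57.3] units [-0.4523 -1.0885 -0.1909] twist 0.0
```

>>> {"api": "carry_out", "payload": {
  "moves": [
    {"tx": 0, "ty": 0, "tz": -0.095, "twist": 0, "fingers": 0},
    {"tx": 0, "ty": 0, "tz": -0.095, "twist": 0, "fingers": 0},
    {"tx": -0.0452, "ty": -0.1088, "tz": 0, "twist": 0, "fingers": 0},
    {"tx": -0.0452, "ty": -0.1088, "tz": 0, "twist": 0, "fingers": 0},
    {"tx": -0.0452, "ty": -0.1088, "tz": 0, "twist": 0, "fingers": 0},
    {"tx": -0.0452, "ty": -0.1088, "tz": 0, "twist": 0, "fingers": 0},
    {"tx": -0.0452, "ty": -0.1088, "tz": 0, "twist": 0, "fingers": 0},
    {"tx": -0.0452, "ty": -0.1088, "tz": 0, "twist": 0, "fingers": 0},
    {"tx": -0.0452, "ty": -0.1088, "tz": 0, "twist": 0, "fingers": 0},
    {"tx": -0.0452, "ty": -0.1088, "tz": 0, "twist": 0, "fingers": 0},
    {"tx": -0.0452, "ty": -0.1088, "tz": 0, "twist": 0, "fingers": 0},
    {"tx": -0.0452, "ty": -0.1088, "tz": 0, "twist": 0, "fingers": 0}
  ]
}}

```text
clock: 5.12
eef_pos: [513.7, -338.3, 210.9]
tool_rot: [3.141, -0.0, 2.776]
force: [0.6, 0.6, 0.0]
width: 24.4
gripper_force: 58.8
```

>>> {"api": "carry_out", "payload": {
  "moves": [
    {"tx": 0, "ty": 0, "tz": 0, "twist": 0, "fingers": 0},
    {"tx": 0, "ty": 0, "tz": 0, "twist": 0, "fingers": 0},
    {"tx": 0, "ty": 0, "tz": 0, "twist": 0, "fingers": 0}
  ]
}}

```text
clock: 5.5
eef_pos: [514.2, -335.6, 210.7]
tool_rot: [3.141, -0.001, 2.778]
force: [-0.5, -0.4, -0.3]
width: 24.8
gripper_force: 58.9
```

```bash
python3 -c "
from h import *
d=eyes.get_image('side');cv2.imwrite('pics/s3.png',d['color'])
delta(514.5,-337.3,166)
m=cv2.inRange(cv2.cvtColor(d['color'],cv2.COLOR_BGR2HSV),(105,120,40),(125,255,255))
k,l,s,c=cv2.connectedComponentsWithStats(m);print(s[1:][s[1:,4]>150],[cv2.minAreaRect(np.argwhere(l==i)[:,::-1].astype(np.float32)) for i in range(1,k) if s[i,4]>150])
for z in (90,137,247):print(proj(d,(514.5,-337.3,z)))"
```

```text
t 5.55 pos [ 514.2 -335.8  210.8] rot [ 3.141 -0.     2.778] F [ 0.1 -0.  -1.5] w 24.6 g 58.9
mm [-0.8 -1.4 44.8] units [-0.0028 -0.0045  0.1492] twist 0.0
[[ 212  131   43   43 1102]
 [ 408  240   16   49  413]] [((234.00003051757812, 152.00001525878906), (39.775840759277344, 39.290767669677734), 75.96376037597656), ((417.7884826660156, 264.5577087402344), (13.139781951904297, 48.24456787109375), 11.309932708740234)]
[412.19498927 301.46127997]
[415.41699511 285.69713255]
[423.76712288 244.09059393]
```

>>> {"api": "carry_out", "payload": {
  "moves": [
    {"tx": -0.003, "ty": -0.005, "tz": 0.06, "twist": 0, "fingers": 0},
    {"tx": 0, "ty": 0, "tz": 0.06, "twist": 0, "fingers": 0},
    {"tx": 0, "ty": 0, "tz": 0.015, "twist": 0, "fingers": 0},
    {"tx": 0, "ty": 0, "tz": 0.01, "twist": 0, "fingers": 0},
    {"tx": 0, "ty": 0, "tz": 0.007, "twist": 0, "fingers": 0},
    {"tx": 0, "ty": 0, "tz": 0, "twist": 0, "fingers": 0},
    {"tx": 0, "ty": 0, "tz": 0, "twist": 0, "fingers": 0}
  ]
}}

```text
clock: 6.42
eef_pos: [514.3, -339.1, 165.5]
tool_rot: [-3.141, 0.001, 2.776]
force: [0.6, -0.4, 0.4]
width: 24.4
gripper_force: 58.9
```

>>> {"api": "carry_out", "payload": {
  "moves": [
    {"tx": 0, "ty": 0, "tz": 0.004, "twist": 0, "fingers": 0},
    {"tx": 0, "ty": 0, "tz": 0, "twist": 0, "fingers": 0},
    {"tx": 0, "ty": 0, "tz": 0, "twist": 0, "fingers": 0}
  ]
}}

```text
clock: 6.8
eef_pos: [514.5, -339.2, 164.9]
tool_rot: [-3.141, 0.001, 2.776]
force: [-0.7, 1.1, 5.0]
width: 24.8
gripper_force: 59.5
```

Contact was felt at 5 N upward. Now I'll release slowly, then rise.

>>> {"api": "carry_out", "payload": {
  "moves": [
    {"tx": 0, "ty": 0, "tz": 0, "twist": 0, "fingers": 0.4},
    {"tx": 0, "ty": 0, "tz": 0, "twist": 0, "fingers": 0.6},
    {"tx": 0, "ty": 0, "tz": 0, "twist": 0, "fingers": 1},
    {"tx": 0, "ty": 0, "tz": 0, "twist": 0, "fingers": 1},
    {"tx": 0, "ty": 0, "tz": 0, "twist": 0, "fingers": 1},
    {"tx": 0, "ty": 0, "tz": 0, "twist": 0, "fingers": 1},
    {"tx": 0, "ty": 0, "tz": -0.15, "twist": 0, "fingers": 1},
    {"tx": 0, "ty": 0, "tz": -0.2, "twist": 0, "fingers": 1},
    {"tx": 0, "ty": 0, "tz": -0.15, "twist": 0, "fingers": 1},
    {"tx": 0, "ty": 0, "tz": 0, "twist": 0, "fingers": 1},
    {"tx": 0, "ty": 0, "tz": 0, "twist": 0, "fingers": 1}
  ]
}}

```text
clock: 8.18
eef_pos: [513.7, -338.6, 313.4]
tool_rot: [3.141, -0.001, 2.776]
force: [0.2, 0.2, -0.2]
width: 85.6
gripper_force: 0.0
```

```bash
python3 -c "
from h import *
d=eyes.get_image('side');cv2.imwrite('pics/s4.png',d['color'])
w=fx(146,-92);delta(*w,315,FY)
m=cv2.inRange(cv2.cvtColor(d['color'],cv2.COLOR_BGR2HSV),(105,120,40),(125,255,255))
k,l,s,c=cv2.connectedComponentsWithStats(m);print(s[1:][s[1:,4]>150],[cv2.minAreaRect(np.argwhere(l==i)[:,::-1].astype(np.float32)) for i in range(1,k) if s[i,4]>150])
for z in (90,200):print(proj(d,(514.5,-337.3,z)))"
```

```text
t 8.225 pos [ 513.5 -338.4  312.7] rot [ 3.141e+00 -2.000e-03  2.776e+00] F [-0.4 -0.3 -0.5] w 85.3 g 0.0
mm [105.1 525.1  -1.8] units [ 0.3502  1.7504 -0.0059] twist 0.0588
[[ 212  131   43   43 1102]
 [ 408  258   18   47  540]] [((234.00003051757812, 152.00001525878906), (39.775840759277344, 39.290767669677734), 75.96376037597656), ((416.3081359863281, 281.04864501953125), (13.10085678100586, 46.99672317504883), 8.972626686096191)]
[412.19498927 301.46127997]
[420.05244265 262.73603597]
```

>>> {"api": "carry_out", "payload": {
  "moves": [
    {"tx": 0.035, "ty": 0.175, "tz": 0, "twist": 0, "fingers": 1},
    {"tx": 0.035, "ty": 0.175, "tz": 0, "twist": 0, "fingers": 1},
    {"tx": 0.035, "ty": 0.175, "tz": 0, "twist": 0, "fingers": 1},
    {"tx": 0.035, "ty": 0.175, "tz": 0, "twist": 0, "fingers": 1},
    {"tx": 0.035, "ty": 0.175, "tz": 0, "twist": 0, "fingers": 1},
    {"tx": 0.035, "ty": 0.175, "tz": 0, "twist": 0, "fingers": 1},
    {"tx": 0.035, "ty": 0.175, "tz": 0, "twist": 0, "fingers": 1},
    {"tx": 0.035, "ty": 0.175, "tz": 0, "twist": 0, "fingers": 1},
    {"tx": 0.035, "ty": 0.175, "tz": 0, "twist": 0, "fingers": 1},
    {"tx": 0.035, "ty": 0.175, "tz": 0, "twist": 0, "fingers": 1},
    {"tx": 0, "ty": 0, "tz": 0, "twist": 0.0588, "fingers": 1},
    {"tx": 0, "ty": 0, "tz": 0, "twist": 0, "fingers": 1}
  ]
}}

```text
clock: 9.72
eef_pos: [603.1, 189.1, 312.0]
tool_rot: [-3.138, -0.002, 2.594]
force: [0.5, -0.2, -0.6]
width: 85.2
gripper_force: 0.0
```

>>> {"api": "carry_out", "payload": {
  "moves": [
    {"tx": 0, "ty": 0, "tz": 0, "twist": 0, "fingers": 1},
    {"tx": 0, "ty": 0, "tz": 0, "twist": 0, "fingers": 1}
  ]
}}

```text
clock: 9.98
eef_pos: [603.9, 187.8, 313.8]
tool_rot: [-3.141, -0.0, 2.591]
force: [-0.1, -0.3, -0.2]
width: 85.5
gripper_force: 0.0
```

```bash
python3 -c "
from h import *
d=eyes.get_image('wrist');cv2.imwrite('pics/w5.png',d['color'])
w=fx(146,-92);delta(*w,216,FY)
for n,p in dict(head1=(162,-115,158),head2=(162,-77,158),head3=(130,-77,158),head4=(130,-115,158),btn=(146,-63,144),hend=(264,0,102),hstart=(184,0,102),screw=(70,0,134),keeper=(0,0,116)).items(): print(n,proj(d,[*fx(*p[:2]),p[2]+80]).round(1))"
```

```text
t 10.025 pos [603.9 188.  313.9] rot [-3.141 -0.     2.591] F [-0.7 -0.9 -0.4] w 85.5 g 0.0
mm [ 1.5  1.  97.9] units [0.0048 0.0034 0.3264] twist -0.0001
head1 [358.5 187.8]
head2 [303.4 187.8]
head3 [304.3 230.2]
head4 [356.9 230.2]
btn [286.2 202.8]
hend [202.3  35.7]
hstart [214.5 142.9]
screw [216.9 282.6]
keeper [230.2 333.7]
```

View pics/w5.png

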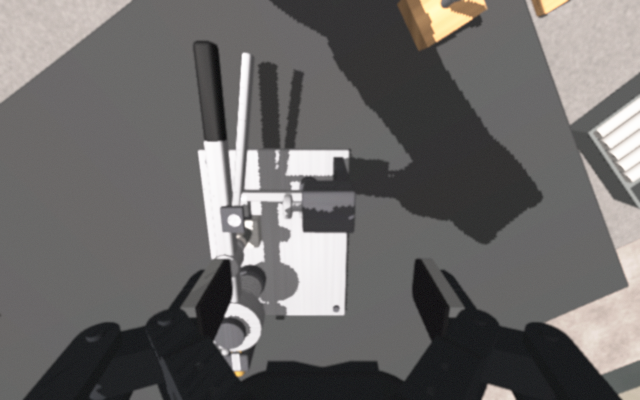

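The wrist view shows the lock head corners at about (303,190) and (356,232) and the button at (288,206), matching the projection within 2 px. I'll descend around the head.

>>> {"api": "carry_out", "payload": {
  "moves": [
    {"tx": 0.005, "ty": 0.003, "tz": 0.11, "twist": 0, "fingers": 1},
    {"tx": 0, "ty": 0, "tz": 0.11, "twist": 0, "fingers": 1},
    {"tx": 0, "ty": 0, "tz": 0.106, "twist": 0, "fingers": 1},
    {"tx": 0, "ty": 0, "tz": 0, "twist": 0, "fingers": 0.7},
    {"tx": 0, "ty": 0, "tz": 0, "twist": 0, "fingers": 0.65},
    {"tx": 0, "ty": 0, "tz": 0, "twist": 0, "fingers": 0.62},
    {"tx": 0, "ty": 0, "tz": 0, "twist": 0, "fingers": 0.62},
    {"tx": 0, "ty": 0, "tz": 0, "twist": 0, "fingers": 0.62}
  ]
}}

```text
clock: 11.02
eef_pos: [603.5, 190.0, 217.0]
tool_rot: [3.141, 0.001, 2.591]
force: [-2.5, -2.9, 3.1]
width: 53.1
gripper_force: 2.0
```

>>> {"api": "carry_out", "payload": {
  "moves": [
    {"tx": 0, "ty": 0, "tz": 0, "twist": 0, "fingers": 0.58},
    {"tx": 0, "ty": 0, "tz": 0, "twist": 0, "fingers": 0.55},
    {"tx": 0, "ty": 0, "tz": 0, "twist": 0, "fingers": 0.52},
    {"tx": 0, "ty": 0, "tz": 0, "twist": 0, "fingers": 0.5},
    {"tx": 0, "ty": 0, "tz": 0, "twist": 0, "fingers": 0.5}
  ]
}}

```text
clock: 11.65
eef_pos: [603.2, 189.9, 216.3]
tool_rot: [-3.141, 0.0, 2.591]
force: [-2.3, -4.6, 4.9]
width: 43.3
gripper_force: 32.5
```

>>> {"api": "carry_out", "payload": {
  "moves": [
    {"tx": 0, "ty": 0, "tz": 0, "twist": 0, "fingers": 0.45},
    {"tx": 0, "ty": 0, "tz": 0, "twist": 0, "fingers": 0.3},
    {"tx": 0, "ty": 0, "tz": 0, "twist": 0, "fingers": 0.3},
    {"tx": 0, "ty": 0, "tz": 0, "twist": 0, "fingers": 0.3}
  ]
}}

```text
clock: 12.15
eef_pos: [603.3, 190.0, 216.5]
tool_rot: [-3.141, 0.001, 2.591]
force: [-1.7, -5.0, 5.8]
width: 42.4
gripper_force: 61.2
```

```bash
python3 -c "
from h import *
w=fx(146,-92);delta(*w,216,FY)"
```

```text
t 12.15 pos [603.3 190.  216.5] rot [-3.141e+00  1.000e-03  2.591e+00] F [-1.7 -5.   5.8] w 42.4 g 61.2
mm [-0.2 -0.4  0.5] units [-0.0005 -0.0013  0.0015] twist -0.0001
```

>>> {"api": "carry_out", "payload": {
  "moves": [
    {"tx": 0, "ty": 0, "tz": 0, "twist": 0, "fingers": 1},
    {"tx": 0, "ty": 0, "tz": 0, "twist": 0, "fingers": 1},
    {"tx": 0, "ty": 0, "tz": 0, "twist": 0, "fingers": 1},
    {"tx": 0, "ty": 0, "tz": 0, "twist": 0, "fingers": 1},
    {"tx": 0, "ty": 0, "tz": -0.13, "twist": 0, "fingers": 1},
    {"tx": 0, "ty": 0, "tz": -0.13, "twist": 0, "fingers": 1},
    {"tx": 0.127, "ty": -0.133, "tz": 0, "twist": 0, "fingers": 1},
    {"tx": 0.127, "ty": -0.133, "tz": 0, "twist": 0, "fingers": 1},
    {"tx": 0, "ty": 0, "tz": 0, "twist": 0, "fingers": 1},
    {"tx": 0, "ty": 0, "tz": 0, "twist": 0, "fingers": 1},
    {"tx": 0, "ty": 0, "tz": 0, "twist": 0, "fingers": 1}
  ]
}}

```text
clock: 13.52
eef_pos: [497.9, 162.8, 294.3]
tool_rot: [3.14, 0.001, 2.591]
force: [-0.1, -0.5, 0.4]
width: 85.5
gripper_force: 0.0
```

```bash
python3 -c "
from h import *
d=eyes.get_image('wrist');cv2.imwrite('pics/w6.png',d['color'])
w=fx(222,-12);delta(*w,164,FY)
for n,p in dict(hend=(264,0,102),hst=(184,0,102),hl=(222,8,102),hr=(222,-8,102),lev=(222,-32,101),head=(146,-77,158),btn=(146,-71,144)).items(): print(n,proj(d,[*fx(*p[:2]),p[2]+80]).round(1))"
```

```text
t 13.575 pos [497.7 162.7 294.1] rot [3.141e+00 1.000e-03 2.591e+00] F [-0.5 -0.   0.1] w 85.5 g 0.0
mm [  0.2  -2.  130.1] units [ 0.0008 -0.0065  0.4337] twist -0.0
hend [305.  143.3]
hst [306.7 236.9]
hl [296.1 194.8]
hr [315.7 194.8]
lev [345.  194.4]
head [410.2 318.7]
btn [397.5 306.1]
```

View pics/w6.png

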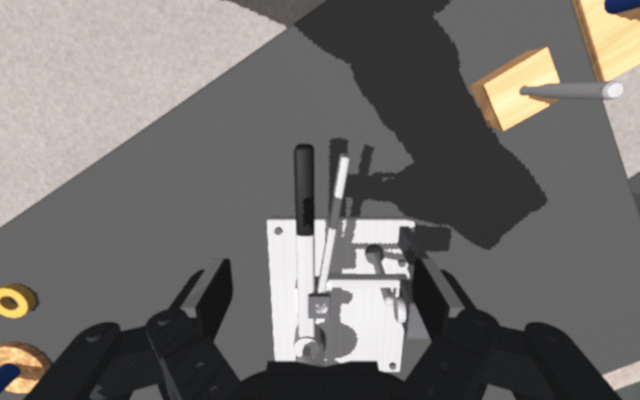

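The wrist view shows the handle end at (304,145) and its start at (305,235), as projected (305,143 and 306.7,237). The lever lies to the right of it, and the whistle is still standing on the rest at lower left. I'll descend over the handle.

>>> {"api": "carry_out", "payload": {
  "moves": [
    {"tx": 0, "ty": -0.0065, "tz": 0.11, "twist": 0, "fingers": 1},
    {"tx": 0, "ty": 0, "tz": 0.11, "twist": 0, "fingers": 1},
    {"tx": 0, "ty": 0, "tz": 0.11, "twist": 0, "fingers": 1},
    {"tx": 0, "ty": 0, "tz": 0.104, "twist": 0, "fingers": 1},
    {"tx": 0, "ty": 0, "tz": 0, "twist": 0, "fingers": 0.6},
    {"tx": 0, "ty": 0, "tz": 0, "twist": 0, "fingers": 0.52},
    {"tx": 0, "ty": 0, "tz": 0, "twist": 0, "fingers": 0.48},
    {"tx": 0, "ty": 0, "tz": 0, "twist": 0, "fingers": 0.48},
    {"tx": 0, "ty": 0, "tz": 0, "twist": 0, "fingers": 0.48}
  ]
}}

```text
clock: 14.7
eef_pos: [496.5, 160.9, 165.0]
tool_rot: [3.139, 0.002, 2.591]
force: [1.6, -0.1, 5.2]
width: 41.1
gripper_force: 3.3
```

```bash
python3 -c "
from h import *
w=fx(222,-12);delta(*w,164,FY)"
```

```text
t 14.7 pos [496.5 160.9 165. ] rot [3.139e+00 2.000e-03 2.591e+00] F [ 1.6 -0.1  5.2] w 41.1 g 3.3
mm [0.1 0.3 1. ] units [0.0002 0.0011 0.0034] twist -0.0
```

>>> {"api": "carry_out", "payload": {
  "moves": [
    {"tx": 0, "ty": -0.005, "tz": 0, "twist": 0, "fingers": 0.435},
    {"tx": 0, "ty": -0.005, "tz": 0, "twist": 0, "fingers": 0.395},
    {"tx": 0, "ty": -0.005, "tz": 0, "twist": 0, "fingers": 0.355},
    {"tx": 0, "ty": -0.005, "tz": 0, "twist": 0, "fingers": 0.315},
    {"tx": 0, "ty": -0.005, "tz": 0, "twist": 0, "fingers": 0.27},
    {"tx": 0, "ty": 0, "tz": 0, "twist": 0, "fingers": 0.2},
    {"tx": 0, "ty": 0, "tz": 0, "twist": 0, "fingers": 0.0},
    {"tx": 0, "ty": 0, "tz": 0, "twist": 0, "fingers": 0.0},
    {"tx": 0, "ty": 0, "tz": 0, "twist": 0, "fingers": 0.0}
  ]
}}

```text
clock: 15.82
eef_pos: [491.7, 154.3, 165.4]
tool_rot: [3.14, 0.001, 2.591]
force: [-2.5, -1.5, 13.1]
width: 21.9
gripper_force: 59.1
```

Lever squeezed (width 21.9 mm). I'll start the swing.

>>> {"api": "carry_out", "payload": {
  "moves": [
    {"tx": -0.0005, "ty": -0.037, "tz": 0, "twist": -0.0159, "fingers": 0},
    {"tx": -0.0009, "ty": -0.037, "tz": 0, "twist": -0.0159, "fingers": 0},
    {"tx": -0.0009, "ty": -0.037, "tz": 0, "twist": -0.0159, "fingers": 0},
    {"tx": -0.0009, "ty": -0.037, "tz": 0, "twist": -0.0159, "fingers": 0},
    {"tx": -0.0009, "ty": -0.037, "tz": 0, "twist": -0.0159, "fingers": 0},
    {"tx": -0.0009, "ty": -0.037, "tz": 0, "twist": -0.0159, "fingers": 0}
  ]
}}

```text
clock: 16.58
eef_pos: [464.5, 94.0, 165.3]
tool_rot: [3.14, -0.001, 2.892]
force: [-4.0, 1.7, 15.7]
width: 21.5
gripper_force: 59.0
```

```bash
cat >> h.py <<'E'
def arc():
    s=ctrl.read_state();v=s["eef_pos"][:2]-FO;a=(np.arctan2(v[1],v[0])-FY)%(2*np.pi);y=(s["tool_rot"][2]-FY)%(2*np.pi)
    print("r",np.hypot(*v).round(1),"arm",round(a+4.5/222,3),"yaw",round(y,3),"F",s["force"].round(1),"T",s["torque"].round(2),"w",s["width"],"g",s["gripper_force"],"q",s["qpos"].round(2),s["clock"])
E
python3 -c "
from h import *
arc()"
```

```text
r 223.0 arm 0.302 yaw 0.301 F [-4.   1.7 15.7] T [ 0.27  0.92 -0.18] w 21.548226472641925 g 59.04250681400299 q [-0.28  0.5   0.04  2.08 -0.04  0.57  1.1 ] 16.575
```

>>> {"api": "carry_out", "payload": {
  "moves": [
    {"tx": -0.0009, "ty": -0.037, "tz": 0, "twist": -0.0159, "fingers": 0},
    {"tx": -0.0009, "ty": -0.037, "tz": 0, "twist": -0.0159, "fingers": 0},
    {"tx": -0.0009, "ty": -0.037, "tz": 0, "twist": -0.0159, "fingers": 0},
    {"tx": -0.0009, "ty": -0.037, "tz": 0, "twist": -0.0159, "fingers": 0},
    {"tx": -0.0009, "ty": -0.037, "tz": 0, "twist": -0.0159, "fingers": 0},
    {"tx": -0.0009, "ty": -0.037, "tz": 0, "twist": -0.0159, "fingers": 0},
    {"tx": -0.0009, "ty": -0.037, "tz": 0, "twist": -0.0159, "fingers": 0},
    {"tx": -0.0009, "ty": -0.037, "tz": 0, "twist": -0.0159, "fingers": 0},
    {"tx": -0.0009, "ty": -0.037, "tz": 0, "twist": -0.0159, "fingers": 0},
    {"tx": -0.0009, "ty": -0.037, "tz": 0, "twist": -0.0159, "fingers": 0},
    {"tx": -0.0009, "ty": -0.037, "tz": 0, "twist": -0.0159, "fingers": 0},
    {"tx": -0.0009, "ty": -0.037, "tz": 0, "twist": -0.0159, "fingers": 0}
  ]
}}

```text
clock: 18.08
eef_pos: [468.3, -39.3, 165.3]
tool_rot: [3.141, -0.006, -2.792]
force: [-10.7, -1.4, 22.9]
width: 21.6
gripper_force: 59.3
```

```bash
python3 -c "
from h import *
arc()"
```

```text
r 223.9 arm 0.908 yaw 0.9 F [-10.7  -1.4  22.9] T [-0.22  1.88  0.09] w 21.564495210062766 g 59.29262638092041 q [ 0.13  0.5  -0.16  2.08  0.14  0.58  1.8 ] 18.075
```

>>> {"api": "carry_out", "payload": {
  "moves": [
    {"tx": 0.001, "ty": -0.037, "tz": -0.001, "twist": -0.0159, "fingers": 0},
    {"tx": 0.0005, "ty": -0.037, "tz": -0.001, "twist": -0.0159, "fingers": 0},
    {"tx": 0, "ty": -0.037, "tz": -0.001, "twist": -0.0159, "fingers": 0},
    {"tx": -0.0005, "ty": -0.037, "tz": 0, "twist": -0.0159, "fingers": 0},
    {"tx": -0.0005, "ty": -0.037, "tz": 0, "twist": -0.0159, "fingers": 0},
    {"tx": 0, "ty": 0, "tz": 0, "twist": 0, "fingers": 0},
    {"tx": 0, "ty": 0, "tz": 0, "twist": 0, "fingers": 0}
  ]
}}

```text
clock: 18.95
eef_pos: [492.5, -88.9, 165.4]
tool_rot: [3.14, -0.006, -2.544]
force: [-8.1, -2.4, 12.3]
width: 21.6
gripper_force: 58.6
```

```bash
python3 -c "
from h import *
arc()"
```

```text
r 224.2 arm 1.155 yaw 1.148 F [-8.1 -2.4 12.3] T [-0.25  1.33  0.05] w 21.60069988773049 g 58.64415943622589 q [ 0.28  0.54 -0.24  2.    0.21  0.63  2.08] 18.95
```

>>> {"api": "carry_out", "payload": {
  "moves": [
    {"tx": 0, "ty": -0.018, "tz": 0, "twist": -0.008, "fingers": 0},
    {"tx": 0, "ty": -0.013, "tz": 0, "twist": -0.005, "fingers": 0},
    {"tx": 0, "ty": 0, "tz": 0, "twist": 0, "fingers": 0},
    {"tx": 0, "ty": 0, "tz": 0, "twist": 0, "fingers": 0},
    {"tx": 0, "ty": 0, "tz": 0, "twist": 0, "fingers": 0}
  ]
}}

```text
clock: 19.58
eef_pos: [497.7, -96.6, 165.4]
tool_rot: [3.14, -0.006, -2.503]
force: [-8.0, -2.4, 13.2]
width: 21.5
gripper_force: 58.6
```

```bash
python3 -c "
from h import *
d=eyes.get_image('scene');cv2.imwrite('pics/s7.png',d['color']);arc()
i=eyes.get_image('side')['color']
m=cv2.inRange(cv2.cvtColor(i,cv2.COLOR_BGR2HSV),(105,120,40),(125,255,255))
k,l,s,c=cv2.connectedComponentsWithStats(m);print(s[1:][s[1:,4]>150])"
```

```text
r 224.3 arm 1.197 yaw 1.189 F [-7.  -1.6 12.9] T [-0.31  1.3   0.11] w 21.618911713395338 g 58.61289203166962 q [ 0.31  0.55 -0.25  1.98  0.22  0.64  2.12] 19.625
[[ 212  131   43   43 1100]
 [ 408  259   18   46  503]]
```

View pics/s7.png

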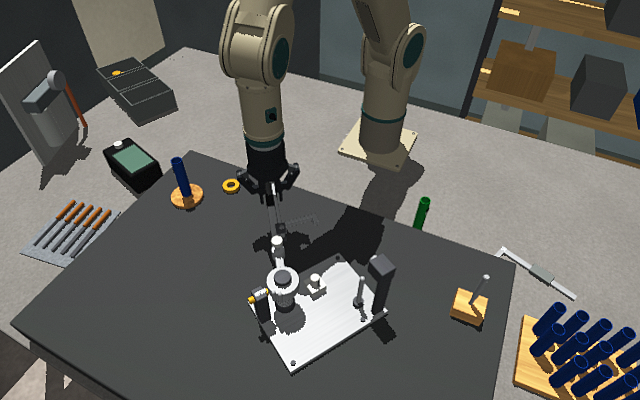

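The arm is wide open in the gripper, running from the hub at (283,280) to the jaws at (268,185). The whistle stands on the rest at (180,175). The ring at (231,186), the fipple at (316,280) and the punch are in place. Handing in.

```bash
python3 -c "
from cell import job
print(job.finish_job())"
```

```text
the job is handed in; nothing more can be done
None
```

I handed the job in with the clamp arm held at about 1.2 rad, lever squeezed and gripped at about 59 N, the lock button in, the whistle standing on the cork rest and the fipple, ring and punch undisturbed; the hand-in returned no verdict.

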